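# Turn the footed carrier plates over and square the discs to the bar

## Robot

A 7-joint arm with a two-finger parallel gripper is mounted at the origin on a cart in front of the work surface, level with it; the furniture and walls round the work are solid. World frame = base frame: x ahead of the robot, y to its left, z up, the work surface at z = 0. Lengths are in m, angles in rad, forces in N, time in s.
With the tool pointing down it reaches from about 0.4 to 0.875 m from the base axis. Payload 6.5 kg.
Tool frame: the origin (TCP) lies midway between the tips of the shut fingers; the grasp point (between the pads) lies 19 mm behind it; y points along the fingers, z is the direction in which the jaws open and shut, and the axes are right-handed (so a half turn about y gives the same grasp; the last joint's range is limited). The gripper opens to 85 mm and grips with 20 to 120 N. Pads are 22 mm wide; open, the fingers measure 114 mm over their backs; the gripper's body (76 mm by 85 mm) begins 54 mm behind the grasp point. The pads swing forward as they close: fully open they stand 13 mm farther back than shut.
Start: joints at [-1.247, 0.536, -0.004, 1.538, 0.003, 1.067, -0.071], TCP at [0.247, 0.601, 0.231] pointing down, gripper open.
Joint ranges: [-2.7, 2.7], [-0.37, 2.16], [-1.27, 1.26], [0.24, 2.4], [-1.31, 4.45], [0.19, 1.91], [-2.76, 2.76]. Speed limits (rad/s): [2.39, 2.39, 3.14, 3.14, 3.14, 3.14, 3.14].

## Interface

Orientations are given as a rotation vector (axis times angle).
In Python, from bench import r gives the robot as it stands. Calls block until the motion is done:
- r.movep(position, orientation): joint-space move of the TCP to a pose.
- r.move_straight(position, rotation=None, v=0.15, contact_N=None): straight line of the TCP; rotation=None keeps the orientation; v is the mean speed in m/s. With contact_N (N) it stops when the force on the tool has changed by that much, and returns True; else False.
- r.movej(angles): joint-space move.
- r.grip(opening): finger opening in m; the grip force is fixed at half the most; returns when the fingers have stopped.
- r.dwell(seconds).
- r.ik(position, orientation): joint angles nearest the present ones, or None.
- r.grab_frame(name): name is "scene" or "top" or "wrist"; returns a dict with "image" (400x640x3 uint8, red, green, blue), "z_map" (400x640 float32, m along the optical axis (not along the pixel's ray), 0 where there is no reading), "camera_matrix" (3x3 intrinsics, pixels), "distortion" ([k1, k2, p1, p2, k3] as OpenCV has them; the pictures are not rectified), "rvec" (rotation vector, rad) and "tvec" (3), from world to camera coordinates, as OpenCV has them. Camera axes: x right, y down, z forward; pixel columns grow to the right and rows downward; lengths in m; the calibration is good to about 2 mm. A picture is of the moment at which its call begins.
A pose or a line that the arm cannot do raises r.Unreachable and nothing moves.
- r.sign_off(): hands the job in, once; it reports no verdict.
Readings, each from a call of its own:
- r.current_t(): time.
- r.current_q(): joint angles.
- r.current_qd(): joint speeds.
- r.current_tau(): joint torques, N m.
- r.current_ee_pos(): TCP position.
- r.current_tool_rot(): TCP orientation.
- r.current_force(): force on the tool from outside, world axes, zero at the start.
- r.current_torque(): the same for the moment, N m.
- r.current_width(): finger opening in m.
Only numpy, scipy, OpenCV 4.12 (cv2) and the standard library are available. Lean on these libraries where they do the work, as an engineer would, in place of code of your own. Each camera call takes 0.05 s, during which the arm holds its last target. There are 200 camera calls.

## Task

Set the coater's carriers out for inspection: turn both footed plates over (they are too wide to grip, but the leaning fence is there to lever them up against) so that each lies flat on the worktop with its feet up, close in front of the fence, and turn each flat-edged disc that is there until its flat lies flush against the alignment bar. Leave everything else where it is.

Things in the scene. Friction and masses are not known exactly. Their poses are not given: they have to be found in the camera images.
- fence: fixed aluminium fence, 340 mm long (its y) with a smooth panel 8 mm thick that leans back 15 degrees from upright, its top edge 74 mm above the worktop; origin on the worktop, middle of the foot of the panel's front face; x points away from the plates, so the face lies at x = z tan 15 deg. A low base and struts stand behind.
- plate1: bare aluminium plate: slab 130 (x) by 120 (y) by 8 mm, 0.35 kg, four rubber feet on one face, 20 mm in diameter, 32 mm long, centred 45 mm (x) and 44 mm (y) from the middle. Origin: middle of the slab; the feet point along its -z. Starts loose on its feet, +x edge toward the fence, underside of slab 32 mm up, origin 36 mm. Feet up and flat, the origin is 4 mm up.
- plate2: bare aluminium plate: slab 130 (x) by 120 (y) by 8 mm, 0.35 kg, four rubber feet on one face, 20 mm in diameter, 32 mm long, centred 45 mm (x) and 44 mm (y) from the middle. Origin: middle of the slab; the feet point along its -z. Starts loose on its feet, +x edge toward the fence, underside of slab 32 mm up, origin 36 mm. Feet up and flat, the origin is 4 mm up.
- bar: fixed straight steel alignment bar, 280 mm long (its y), 16 mm wide, 20 mm high; the origin is on the worktop in the middle of its front face, the face toward the discs; x points into the bar, away from the discs.
- disc1: loose grey plastic disc, 100 mm in diameter, 10 mm thick, 0.18 kg, with one straight flat on its rim, 54 mm long, 42 mm from the centre on its own +x side. Origin: centre of the underside, z up. A steel stud, 14 mm in diameter, stands 18 mm above the top face, 22 mm from the centre toward the flat. May be absent.
- disc2: loose grey plastic disc, 100 mm in diameter, 10 mm thick, 0.18 kg, with one straight flat on its rim, 54 mm long, 42 mm from the centre on its own +x side. Origin: centre of the underside, z up. A steel stud, 14 mm in diameter, stands 18 mm above the top face, 22 mm from the centre toward the flat. May be absent.
- disc1_flat (a point): middle of disc 1's flat, half way up its thickness
- disc2_flat (a point): middle of disc 2's flat, half way up its thickness
- beaker_600: 600 ml glass beaker, 99x109x123 mm, loose, no part in the job; origin at the centre of the underside
- vol_flask: volumetric flask, 58 wide, 178 tall mm, loose, no part in the job; origin at the centre of the underside
- reagent_bottle1: screw-cap lab bottle, 70 wide, 142 tall mm, loose, no part in the job; origin at the centre of the underside
- tape_roll: label tape roll, 68 wide, 19 tall mm, loose, no part in the job; origin at the centre of the underside
- notebook: closed notebook, 150x108x13 mm, loose, no part in the job; origin at the centre of the underside
- timer: small square lab timer, 64x64x20 mm, loose, no part in the job; origin at the centre of the underside
- erlenmeyer: Erlenmeyer flask with foil cap, 64 wide, 104 tall mm, loose, no part in the job; origin at the centre of the underside
Things that resemble listed ones, but are neither listed nor needed, are in the scene too. What is shaped like the disc2 but red is not meant.

How it is judged:
By the outcome, as a careful person would: the job done as asked, in the order asked, and still so for the second after the job is handed in, with the robot touching nothing.
Of disc1, disc2 only 1 to 2 are there at a start; the rules pass over those that are not, and their reading is None.
At some moment in a run one of plate1, plate2, disc1, disc2 may be knocked a few centimetres aside while the robot is not near it.
It also fails if it takes over 210 s, if anything falls off the work surface, if the arm or the gripper's body presses on something with over 40 N, if the wrist force passes 120 N, or if a joint passes its speed limit or range.

## Working session

There is one attempt and no reset: what is moved stays moved. The work goes in short steps, each a Python script; the robot and the scene stay as the last script left them, time stands still between calls to the robot, and variables do not carry over. Pictures are saved under pics/ and viewed, about 12 in all and at most 16, crops included, and the job is handed in when it is done.

```bash
ls; mkdir -p pics; cat > h.py <<'E'
import numpy as np, cv2
from bench import r
from scipy.spatial.transform import Rotation as R
def save(f,name): cv2.imwrite('pics/'+name+'.png',f['image'][:,:,::-1])
def cloud(f):
    "world xyz for every pixel from z_map"
    h,w=f['z_map'].shape
    u,v=np.meshgrid(np.arange(w),np.arange(h))
    p=cv2.undistortPoints(np.stack([u,v],-1).reshape(-1,1,2).astype(float),f['camera_matrix'],f['distortion']).reshape(h,w,2)
    z=f['z_map'][...,None]
    c=np.concatenate([p*z,z],-1)
    M=cv2.Rodrigues(np.array(f['rvec'],float))[0]
    P=(c-np.array(f['tvec'],float).ravel())@M
    P[f['z_map']==0]=np.nan
    return P
E
python3 - <<'E'
from h import *
import pickle
for n in ['scene','top','wrist']:
    f=r.grab_frame(n); save(f,n+'0'); pickle.dump(f,open(n+'0.pkl','wb'))
    M=cv2.Rodrigues(np.array(f['rvec'],float))[0]; print(n,-M.T@np.array(f['tvec']).ravel(), M[2])
print(r.current_t(),r.current_ee_pos(),r.current_tool_rot())
E
```

```text
pics
scene [-0.08320989 -1.07022918  1.09793018] [ 0.39414613  0.67734029 -0.62117547]
top [0.46447527 0.03114994 1.60034878] [ 0.07012657 -0.00309966 -0.99753329]
wrist [0.1742049  0.63094535 0.3738059 ] [ 0.28258128 -0.11837238 -0.95191165]
0.15 [0.24682448 0.60080415 0.23059835] [-1.55042718  0.30592047 -0.30565042]
```

View pics/top0.png

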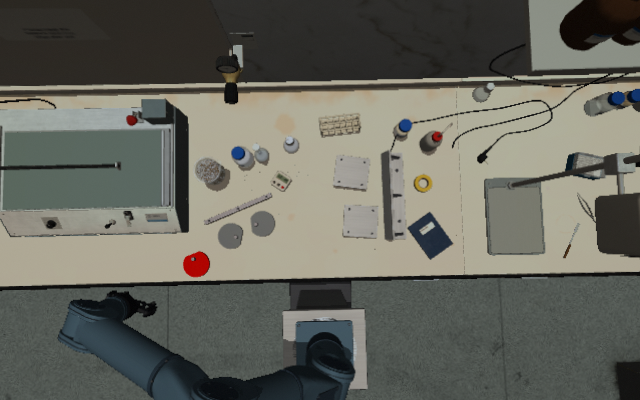

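View pics/scene0.png

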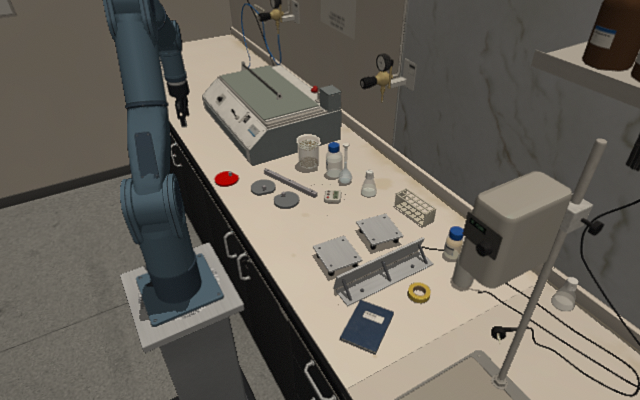

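The top view shows the two plates at about (351,172) and (360,221), the fence at (395,195), the bar from (207,221) to (270,195), and the grey discs at (230,236) and (262,223). The red decoy is at (196,264). Next I'll get metric positions from the depth.

```bash
cat > a.py <<'E'
from h import *
import pickle
f=pickle.load(open('top0.pkl','rb')); P=cloud(f); im=f['image']
hsv=cv2.cvtColor(im,cv2.COLOR_RGB2HSV)
print('table z', np.nanmedian(P[180:260,300:330,2]), np.nanmedian(P[200:215,270:300,2]))
def blob(name,m,win):
    u0,v0,u1,v1=win
    k=np.zeros(m.shape,np.uint8); k[v0:v1,u0:u1]=m[v0:v1,u0:u1]
    n,l,s,c=cv2.connectedComponentsWithStats(k)
    for i in range(1,n):
        if s[i,4]<60: continue
        Q=P[l==i]; (cx,cy),(a,b),ang=cv2.minAreaRect(Q[:,:2].astype(np.float32)*1000)
        bx=cv2.boxPoints(((cx,cy),(a,b),ang))
        print(name,s[i,4],'c',round(cx),round(cy),'size',round(a),round(b),'ang',round(ang,1),'z',np.nanpercentile(Q[:,2],[5,50,95]).round(3),'pix',c[i].round())
z=P[:,:,2]
blob('plate',(z>.028)&(z<.055),(320,140,385,250))
blob('fence',(z>.004)&(z<.09),(380,140,412,250))
blob('fencetop',(z>.062)&(z<.09),(380,140,412,250))
blob('disc',(z>.004)&(z<.016),(195,180,290,260))
blob('bar',(z>.015)&(z<.026),(195,180,275,260))
blob('stud',(z>.018)&(z<.04),(215,205,280,255))
E
python3 a.py
python3 - <<'E'
from h import *
f=cv2.imread('pics/top0.png'); g=cv2.resize(f[125:275,185:445],None,fx=3,fy=3,interpolation=cv2.INTER_CUBIC); cv2.imwrite('pics/crop0.png',g)
# reach checks: tool pointing horizontally
def rot(d,jaw): 
    y=np.array(d,float); y/=np.linalg.norm(y); z=np.array(jaw,float); z-=z@y*y; z/=np.linalg.norm(z)
    return R.from_matrix(np.c_[np.cross(y,z),y,z]).as_rotvec()
for x in (.45,.6):
  for y in (-.05,.05):
   for a in (10,20,30,45,60):
    t=np.radians(a); d=[0,-np.cos(t),-np.sin(t)]
    print(x,y,a,[r.ik([x,y,z],rot(d,[0,0,s])) is not None for z in(.04,.12) for s in(1,-1)])
print(r.current_t())
E
```

```text
table z -0.0005882063684214711 -0.0008748221876375572
plate 1035 c 676 -119 size 131 121 ang 81.1 z [0.034 0.039 0.045] pix [351. 172.]
plate 1064 c 486 -148 size 130 120 ang 85.4 z [0.034 0.039 0.045] pix [360. 221.]
fence 1691 c 607 -287 size 393 103 ang 0.1 z [0.005 0.017 0.073] pix [392. 194.]
fencetop 291 c 584 -261 size 337 15 ang 0.8 z [0.063 0.071 0.077] pix [390. 195.]
disc 464 c 483 230 size 105 103 ang 70.2 z [0.005 0.009 0.014] pix [262. 224.]
disc 450 c 440 359 size 99 104 ang 15.4 z [0.005 0.009 0.015] pix [229. 236.]
disc 72 c 368 470 size 44 27 ang 88.7 z [0.005 0.01  0.015] pix [200. 256.]
bar 258 c 547 325 size 17 279 ang 21.8 z [0.016 0.02  0.024] pix [237. 209.]
stud 72 c 545 329 size 16 96 ang 22.4 z [0.018 0.021 0.026] pix [235. 209.]
0.45 -0.05 10 [True, True, True, True]
0.45 -0.05 20 [True, True, True, True]
0.45 -0.05 30 [True, True, True, True]
0.45 -0.05 45 [True, True, True, True]
0.45 -0.05 60 [True, True, True, True]
0.45 0.05 10 [True, True, True, True]
0.45 0.05 20 [True, True, True, True]
0.45 0.05 30 [True, True, True, True]
0.45 0.05 45 [True, True, True, True]
0.45 0.05 60 [True, True, True, True]
0.6 -0.05 10 [True, True, True, True]
0.6 -0.05 20 [True, True, True, True]
0.6 -0.05 30 [True, True, True, True]
0.6 -0.05 45 [True, True, True, True]
0.6 -0.05 60 [True, True, True, True]
0.6 0.05 10 [True, True, True, True]
0.6 0.05 20 [True, True, True, True]
0.6 0.05 30 [True, True, True, True]
0.6 0.05 45 [True, True, True, True]
0.6 0.05 60 [True, True, True, True]
0.15
```

View pics/crop0.png

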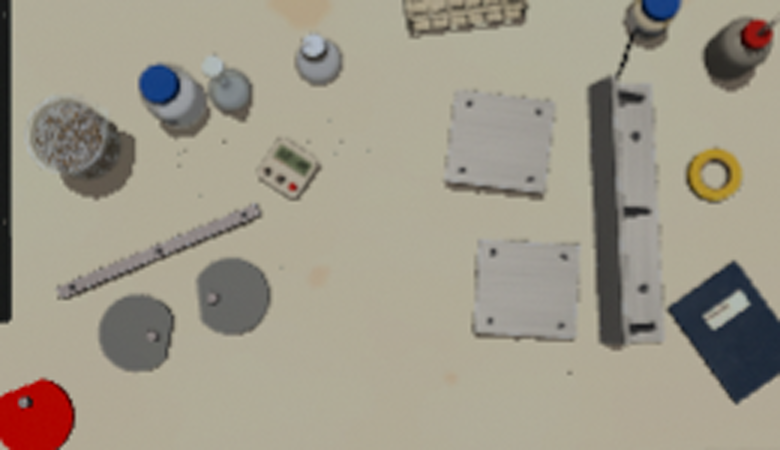

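```bash
cat >> h.py <<'E'
def rot(d,jaw):
    "tool y along d, jaw (z) near jaw"
    y=np.array(d,float); y/=np.linalg.norm(y); z=np.array(jaw,float); z=z-z@y*y; z/=np.linalg.norm(z)
    return R.from_matrix(np.c_[np.cross(y,z),y,z]).as_rotvec()
def tilt(yaw,a,s=1):
    "tool along yaw (deg), a deg below horizontal, jaws in the vertical plane; s=-1 is rolled half a turn"
    t,p=np.radians(a),np.radians(yaw); d=np.array([np.cos(p)*np.cos(t),np.sin(p)*np.cos(t),-np.sin(t)])
    up=np.array([np.cos(p)*np.sin(t),np.sin(p)*np.sin(t),np.cos(t)])
    return rot(d,s*up), d, up
def uv(yaw): p=np.radians(yaw); return np.array([np.cos(p),np.sin(p),0])
def rects(f,lo,hi,x,y,amin=60):
    "min-area rectangles of regions with height lo..hi inside the world window"
    P=cloud(f); m=(P[...,2]>lo)&(P[...,2]<hi)&(P[...,0]>x[0])&(P[...,0]<x[1])&(P[...,1]>y[0])&(P[...,1]<y[1])
    n,l,s,c=cv2.connectedComponentsWithStats(m.astype(np.uint8)); out=[]
    for i in range(1,n):
        if s[i,4]>=amin:
            Q=P[l==i]; out.append((*cv2.minAreaRect(Q[:,:2].astype(np.float32)*1000),np.median(Q[:,2]),s[i,4]))
    return out
E
python3 - <<'E'
from h import *
import pickle
f=pickle.load(open('top0.pkl','rb')); P=cloud(f); Q=P.reshape(-1,3)
m=(Q[:,2]>.012)&(Q[:,2]<.062)&(Q[:,0]>.42)&(Q[:,0]<.75)&(Q[:,1]>-.262)&(Q[:,1]<-.215)
Q=Q[m]; A=np.c_[Q[:,0],Q[:,2],np.ones(len(Q))]
for _ in range(4):
    k=np.linalg.lstsq(A,Q[:,1],rcond=None)[0]; e=abs(Q[:,1]-A@k); g=e<.006; A,Q=A[g],Q[g]
print('face y = ',k,len(Q),'at x .486/.676',[k[0]*x+k[2] for x in(.486,.676)])
print('timer',rects(f,.012,.03,(.58,.75),(.07,.25)),'tall',rects(f,.05,.2,(.5,.95),(.0,.5),30))
yaw=-98.9
r.movep([0.45,0.25,0.42],rot([0,0,-1],[0,1,0]))
R1,d,u=tilt(yaw,20); c=np.array([.676,-.119,0]); e=c-.065*uv(yaw); 
r.movep(e-.06*d+[0,0,.25],R1)
print(r.current_q(),r.current_ee_pos(),r.current_t())
f=r.grab_frame('scene'); save(f,'s1')
E
```

```text
face y =  [ 0.01110485 -0.26595849 -0.24711263] 490 at x .486/.676 [np.float64(-0.24171567409945469), np.float64(-0.23960575301179426)]
timer [((650.9931030273438, 155.88845825195312), (63.073455810546875, 62.87794494628906), 54.2252311706543, np.float64(0.017710682204349116), np.int32(237))] tall [((788.799560546875, 114.77213287353516), (33.453102111816406, 42.667381286621094), 1.4781687259674072, np.float64(0.08668956529312791), np.int32(111)), ((755.0324096679688, 230.25863647460938), (28.647567749023438, 33.348751068115234), 73.28758239746094, np.float64(0.110400737567586), np.int32(98)), ((740.1759643554688, 294.5978088378906), (58.82350158691406, 68.8853759765625), 56.47450637817383, np.float64(0.11065298655492668), np.int32(314)), ((684.958740234375, 415.97119140625), (98.40048217773438, 96.82258605957031), 85.85575103759766, np.float64(0.09957316591353839), np.int32(654))]
[-0.90976378  1.26806299  1.08158133  1.161238    0.14218811  1.52014318
 -1.86845496] [0.69475695 0.0008623  0.27070337] 4.2167
```

View pics/s1.png

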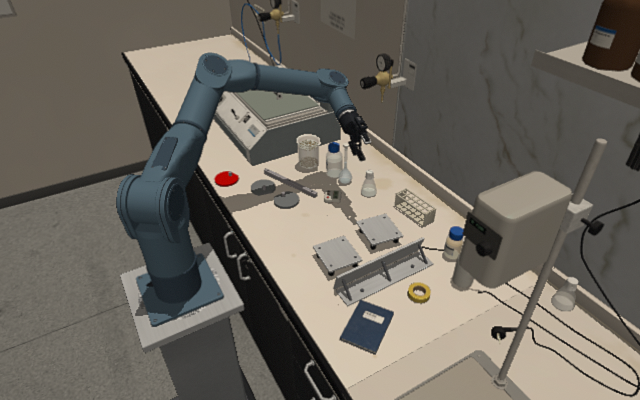

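```bash
cat >> h.py <<'E'
FY=-89.36
def foot(x): return -0.2471+0.0111*x      # fence foot line, y at x
def pose(c,yaw,phi,beta,up=1,ins=.020):
    """tool rot and TCP for a plate whose middle is c, +x along yaw tilted phi down; up=-1: feet up"""
    px=uv(yaw)*np.cos(np.radians(phi))-np.array([0,0,np.sin(np.radians(phi))])
    n=up*(uv(yaw)*np.sin(np.radians(phi))+np.array([0,0,np.cos(np.radians(phi))]))
    py=np.cross(n,px); b=np.radians(beta)
    return rot(np.cos(b)*px+np.sin(b)*py,n), np.array(c)-(.065-ins)*px, np.cos(b)*px+np.sin(b)*py
E
cat > pick.py <<'E'
import sys
from h import *
def reach(cx,cy,yaw,phi=22,beta=10):
    w,_,d=pose([cx,cy,0],yaw,phi,beta)
    tcp=np.array([cx,cy,0])-.045*uv(yaw); tcp[2]=.034
    r.grip(.032)
    back=tcp-.075*np.array([*d[:2],0])/np.hypot(*d[:2])
    r.movep(back+[0,0,.12],w); 
    return w,d,tcp,back
E
python3 - <<'E'
from pick import *
w0=R.from_rotvec([-1.55042718,0.30592047,-0.30565042]).as_matrix()
print('cam in tool',w0.T@(np.array([.1742,.6309,.3738])-[.2468,.6008,.2306]))
f=r.grab_frame('top'); print([(a,b,c) for a,b,c,_,_ in rects(f,.028,.055,(.3,.78),(-.215,-.03),300)])
w,d,tcp,back=reach(.486,-.148,-94.6)
print(r.current_q(),r.current_t(), r.current_force(), r.current_width())
save(r.grab_frame('scene'),'s2')
E
```

```text
cam in tool [-7.85790042e-02 -1.43207351e-01  6.83276743e-05]
[((676.971435546875, -119.33727264404297), (130.67430114746094, 121.19329833984375), 81.64826202392578), ((486.247314453125, -147.67852783203125), (130.06857299804688, 119.47505950927734), 85.44023132324219)]
[-1.37184578  1.22706778  1.03658549  1.99627662  0.13175452  0.87656388
 -2.13752411] 5.85 [ 0.82580619 -0.75613116  0.63645293] 0.03189464100109302
```

View pics/s2.png

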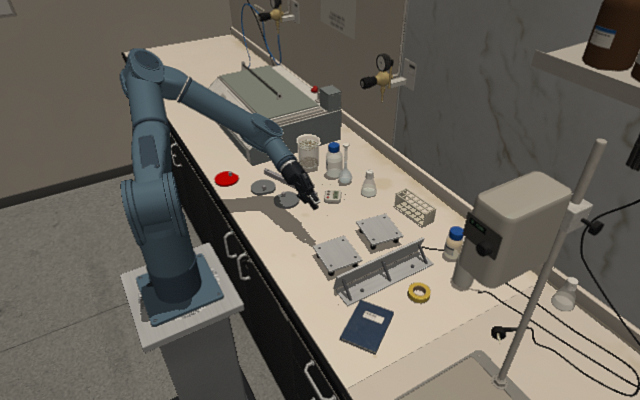

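```bash
cat >> pick.py <<'E'
def insert(w,tcp,back):
    print('down',r.move_straight(back,v=.1,contact_N=6), r.current_ee_pos())
    print('in',r.move_straight(tcp,v=.05,contact_N=8), r.current_ee_pos(), r.current_force())
E
python3 - <<'E'
from pick import *
w,d,tcp,back=reach(.486,-.148,-94.6)
insert(w,tcp,back)
f=r.grab_frame('wrist'); save(f,'w1'); g=r.grab_frame('scene')['image'][180:300,250:450,::-1]
cv2.imwrite('pics/w1c.png',np.hstack([cv2.resize(f['image'][:,:,::-1],(400,250)),cv2.resize(g,(400,250))]))
E
```

```text
down False [ 0.48173163 -0.02855195  0.03459547]
in False [ 0.48978573 -0.10281613  0.03387933] [-0.29873658  0.82100365  0.32847915]
```

View pics/w1c.png

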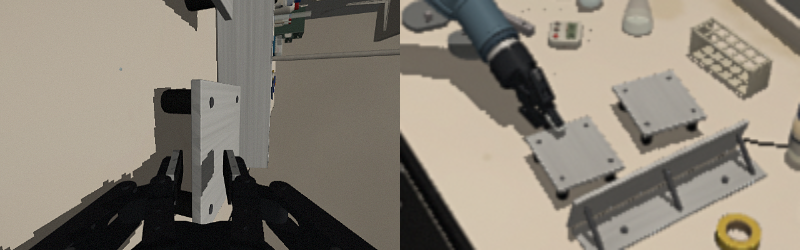

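The slab edge sits between the jaws, with the lower finger under it at wrist view (175,180). Now I'll lift to tilt the plate and grip it.

```bash
python3 - <<'E'
from pick import *
p=r.current_ee_pos()
print(r.move_straight(np.array(p)+[0,0,.045],v=.05), r.current_force())
r.grip(0.0); print('w',r.current_width(), r.current_force())
f=r.grab_frame('wrist'); g=r.grab_frame('scene')['image'][180:300,250:450,::-1]
cv2.imwrite('pics/w2c.png',np.hstack([cv2.resize(f['image'][:,:,::-1],(400,250)),cv2.resize(g,(400,250))]))
print(r.current_t())
E
```

```text
False [ 0.37149347 -0.81243338 -0.52724163]
w 2.739396362152188e-06 [1.29114953 0.04978008 0.06681202]
11.025
```

View pics/w2c.png

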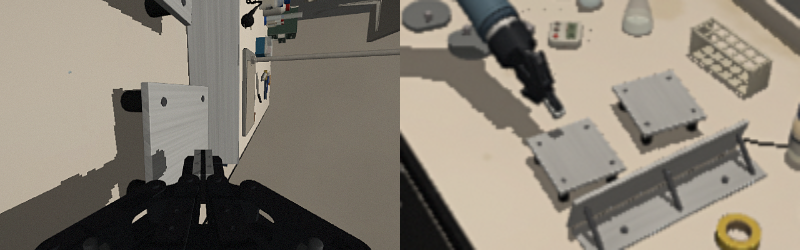

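The fingers slipped off during the lift, so the jaws closed on nothing and the plate is still on its feet. I'll re-measure and go deeper at a flatter angle.

```bash
python3 - <<'E'
from pick import *
_,d,_=r.current_ee_pos(),R.from_rotvec(r.current_tool_rot()).as_matrix()[:,1],0
r.move_straight(np.array(r.current_ee_pos())-.07*d,v=.15)
f=r.grab_frame('top'); L=rects(f,.028,.055,(.3,.57),(-.215,-.06),300); print([(a,b,c) for a,b,c,_,_ in L])
(cx,cy),_,an,*_=L[0]; 
cx,cy,yaw=.486,(cy/1000 if abs(cy+148)<30 else -.148),-94.6
phi=14
w,_,d=pose([cx,cy,0],yaw,phi,10)
tcp=np.array([cx,cy,0])-.028*uv(yaw); tcp[2]=.0335
r.grip(.030); back=tcp-.09*np.array([*d[:2],0])/np.hypot(*d[:2])
r.movep(back+[0,0,.06],w)
insert(w,tcp,back)
p=np.array(r.current_ee_pos())
for k in range(1,5):
    r.move_straight(p+[0,0,.008*k],v=.04); print(k,r.current_force())
f=r.grab_frame('wrist'); g=r.grab_frame('scene')['image'][180:300,250:450,::-1]
cv2.imwrite('pics/w3c.png',np.hstack([cv2.resize(f['image'][:,:,::-1],(400,250)),cv2.resize(g,(400,250))]))
print(r.current_t())
E
```

```text
[((486.1144714355469, -150.63751220703125), (127.9560317993164, 120.39019012451172), 86.35224151611328)]
down True [ 0.47896826 -0.0337645   0.04218934]
in True [ 0.4805325  -0.04531107  0.0421155 ] [-0.76378135 -0.96599547  2.53961402]
1 [-0.33065369  0.47455233 -0.53403712]
2 [-0.48525479  0.51438523  0.07704655]
3 [-0.83575838  0.17613774 -0.11030211]
4 [ 0.67661998 -0.70474117 -0.08299736]
14.9917
```

View pics/w3c.png

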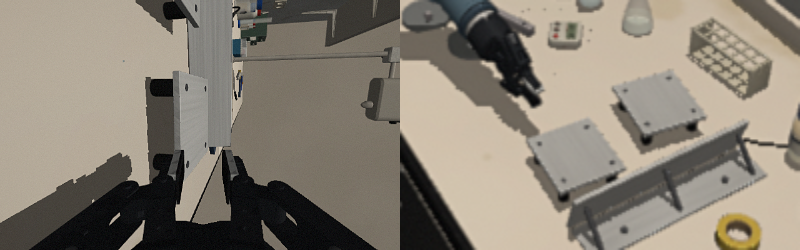

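Something behind the fingers touches the table at a tilt of only 14°, so I'll use about 28°. The slip came from the slab edge swinging roughly 20 mm toward the fence as it tilts, so I'll make the tool follow that arc.

```bash
cat > pick.py <<'E'
from h import *
PHI=28
def pick(cx,cy,yaw,beta=10,ins=.030):
    "slip the lower finger under the -x edge, tilt the plate about its far feet, close"
    w,_,d=pose([cx,cy,0],yaw,PHI,beta); u=uv(yaw)
    tcp=np.array([cx,cy,0])-(.065-ins)*u; tcp[2]=.035
    r.grip(.034); back=tcp-.085*np.array([*d[:2],0])/np.hypot(*d[:2])
    r.movep(back+[0,0,.08],w)
    print('down',r.move_straight(back,v=.12,contact_N=8), np.round(r.current_ee_pos(),3))
    print('in',r.move_straight(tcp,v=.06,contact_N=8), np.round(r.current_ee_pos(),3))
    print('lift1',r.move_straight(tcp+.012*u+[0,0,.026],v=.05), np.round(r.current_force(),1))
    print('lift2',r.move_straight(tcp+.030*u+[0,0,.050],v=.05), np.round(r.current_force(),1))
    r.grip(0.0); print('width',r.current_width(), np.round(r.current_force(),1), r.current_t())
def look(name):
    f=r.grab_frame('wrist'); g=r.grab_frame('scene')['image'][180:300,250:450,::-1]
    cv2.imwrite('pics/'+name+'.png',np.hstack([cv2.resize(f['image'][:,:,::-1],(400,250)),cv2.resize(g,(400,250))]))
E
python3 - <<'E'
from pick import *
pick(.486,-.1506,-94.0); look('w4')
E
```

```text
down False [ 0.478 -0.032  0.035]
in False [ 0.489 -0.115  0.035]
lift1 False [-0.1  1.4 -0.9]
lift2 False [ 0.6 -0.6 -1.2]
width 0.006201043682695705 [-0.5 -0.4 -3. ] 19.8417
```

View pics/w4.png

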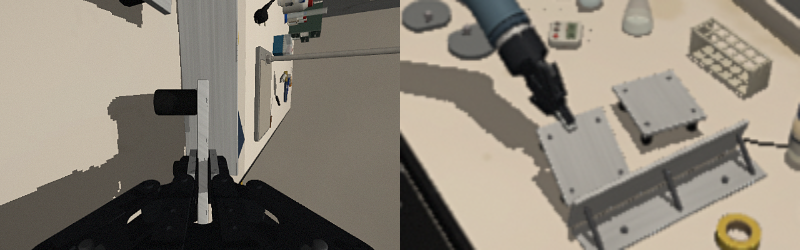

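```bash
cat >> pick.py <<'E'
def flip(x,yaw0,beta=10,ins=.030,rel=24):
    "turn the held plate over, high up; ends tilted, feet up, 60 mm above its place"
    r.move_straight(np.array(r.current_ee_pos())+[0,0,.15],v=.2)
    ok=[]
    for yaw,phi,up in ((yaw0,85,1),(FY+90,85,1),(FY+90,88,-1),(FY,80,-1),(FY,rel,-1)):
        c=[x,foot(x)+.11,.24]; w,p,_=pose(c,yaw,phi,beta,up,ins)
        try: r.movep(p,w); ok.append(np.round(r.current_q(),2)[-1])
        except r.Unreachable: ok.append(None)
    print(ok,'width',r.current_width(),np.round(r.current_force(),1),r.current_t())
E
python3 - <<'E'
from pick import *
x=.486
for yaw,phi,up in ((-94,85,1),(FY,85,-1),(FY,24,-1)):
    c=[x,foot(x)+.11,.24]; w,p,_=pose(c,yaw,phi,10,up,.03); print(yaw,phi,up,p.round(3),r.ik(p,w))
E
```

```text
-94 85 1 [ 0.486 -0.129  0.275] [-0.87586878  0.21992459  1.15168413  2.06341814 -0.20385288  0.80764702
 -1.25735936]
-89.36 85 -1 [ 0.486 -0.129  0.275] [ 0.87366397  0.5492274  -1.07152329  1.71624841  0.54256702  1.38407271
  1.2312068 ]
-89.36 24 -1 [ 0.486 -0.1    0.254] [-0.03869352  0.7314412  -0.54286553  1.81723657  1.0228511   1.81678696
  0.43068498]
```

```bash
cat >> pick.py <<'E'
def flip(x,yaw0,beta=10,ins=.030,rel=26,off=.11):
    r.move_straight(np.array(r.current_ee_pos())+[0,0,.15],v=.2)
    c=[x,foot(x)+off,.24]; w,p,_=pose(c,yaw0,80,beta,1,ins); r.movep(p,w)
    q=np.array(r.current_q()); q[6]+=np.pi; r.movej(q)
    for phi in (80,50,rel):
        w,p,_=pose(c,FY,phi,beta,-1,ins); j=r.ik(p,w); print(phi,np.round(j,2) if j is not None else None)
    print('width',r.current_width(),np.round(r.current_force(),1),r.current_t())
E
python3 - <<'E'
from pick import *
flip(.486,-94); f=r.grab_frame('scene'); save(f,'s5')
E
```

```text
80 [-0.67  0.46  0.96  1.82 -0.18  1.18  1.91]
50 [-0.96  0.61  0.95  1.88  0.22  1.12  1.36]
26 [-1.04  0.86  0.89  1.88  0.41  1.19  1.03]
width 0.0063167993378397316 [ 0.9  0.  -4. ] 24.5167
```

View pics/s5.png

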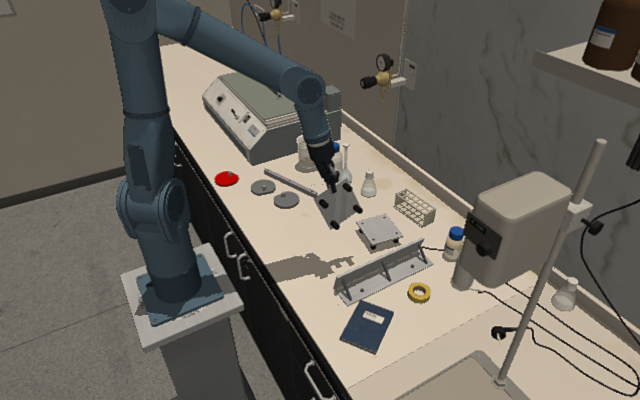

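```bash
cat >> pick.py <<'E'
def place(x,beta=10,ins=.030,rel=26,off=.074):
    c=np.array([x,foot(x)+.11,.24])
    for phi in (80,50,rel):
        w,p,_=pose(c,FY,phi,beta,-1,ins); r.movep(p,w)
    w,p,d=pose([x,foot(x)+off,.060],FY,rel,beta,-1,ins); r.movep(p,w)
    print('touch',r.move_straight(p-[0,0,.040],v=.04,contact_N=3),np.round(r.current_ee_pos(),3),np.round(r.current_force(),1))
    r.grip(.026)
    p=np.array(r.current_ee_pos()); 
    print('low',r.move_straight([p[0],p[1],max(p[2]-.012,.036)],v=.04,contact_N=10),np.round(r.current_ee_pos(),3),r.current_width())
E
python3 - <<'E'
from pick import *
place(.486); look('w6')
print(r.current_t())
E
```

```text
touch True [ 0.485 -0.136  0.049] [ 0.  -1.7  2.5]
low False [ 0.485 -0.135  0.036] 0.026214803391169335
28.3583
```

View pics/w6.png

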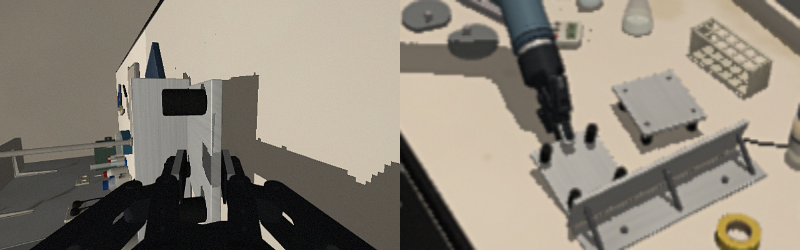

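Plate B is feet up with its near edge resting on the lower finger. I'll withdraw and measure both plates.

```bash
cat >> pick.py <<'E'
def leave():
    d=R.from_rotvec(r.current_tool_rot()).as_matrix()[:,1]; h=np.array([d[0],d[1],0])/np.hypot(d[0],d[1])
    p=np.array(r.current_ee_pos()); r.move_straight(p-.085*h,v=.08); r.move_straight(p-.085*h+[0,0,.16],v=.2)
def plates():
    f=r.grab_frame('top'); 
    for lo,hi,t in ((.028,.055,'on feet'),(.0045,.014,'slab low')):
        for (c,s,a,z,n) in rects(f,lo,hi,(.38,.78),(-.24,-.02),200): print(t,np.round(c),np.round(s),round(a,1),round(z,4),n,'gap to fence foot',round(c[1]/1000-foot(c[0]/1000),4))
    return f
E
python3 - <<'E'
from pick import *
leave(); f=plates(); print(r.current_t()); save(f,'t7')
E
```

```text
on feet [ 677. -120.] [130. 122.] 81.5 0.0396 1040 gap to fence foot 0.1201
slab low [ 483. -174.] [132. 137.] 4.2 0.0083 720 gap to fence foot 0.0678
30.5667
```

```bash
python3 - <<'E'
from pick import *
pick(.677,-.120,-98.4,beta=13)
if r.current_width()>.003:
    flip(.625,-98.4,beta=13)
look('w8')
E
```

```text
down True [ 0.672 -0.002  0.034]
in False [ 0.682 -0.085  0.035]
lift1 False [ 0.5  0.7 -0.7]
lift2 False [ 0.7 -0.1 -0.8]
width 0.0065617456067499245 [ 0.6 -0.2 -2.4] 37.4917
80 [-0.43  0.72  0.79  1.38 -0.27  1.4   1.9 ]
50 [-0.75  0.89  0.96  1.45  0.01  1.31  1.56]
26 [-0.87  1.1   0.99  1.45  0.22  1.33  1.29]
width 0.006437671760784197 [-0.8 -0.1 -3.7] 41.9417
```

View pics/w8.png

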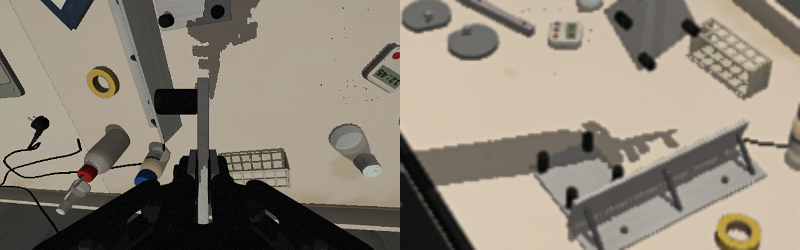

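Plate A is held and turned, and plate B lies flat with its feet up in front of the fence. Now I'll place A.

```bash
python3 - <<'E'
from pick import *
place(.625,beta=13); leave()
f=plates(); save(f,'t9'); cv2.imwrite('pics/t9c.png',cv2.resize(f['image'][125:275,185:445,::-1],None,fx=3,fy=3,interpolation=cv2.INTER_CUBIC))
print(r.current_t())
E
```

```text
touch True [ 0.624 -0.135  0.049] [ 0.8 -1.1  2.8]
low False [ 0.624 -0.134  0.036] 0.02614658617954594
slab low [ 621. -169.] [136. 122.] 89.9 0.0082 702 gap to fence foot 0.0709
slab low [ 483. -173.] [130. 125.] 88.7 0.0083 693 gap to fence foot 0.0687
47.9667
```

View pics/t9c.png

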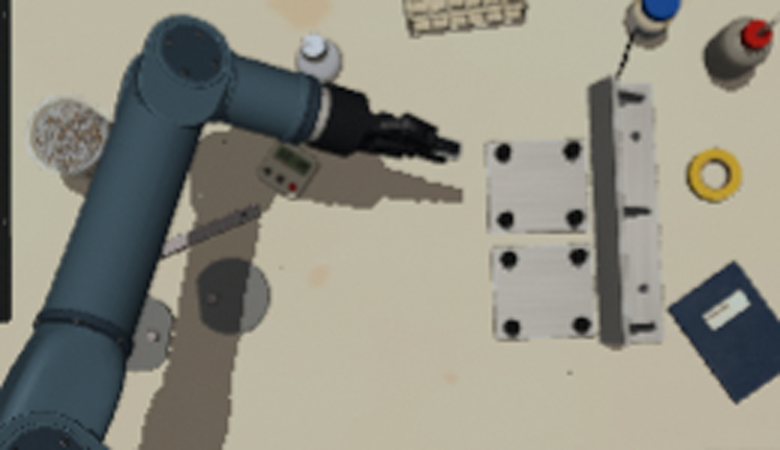

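Both plates lie flat with feet up, in the crop at (537,185) and (545,293), with 4 to 6 mm between slab edge and fence foot. Next are the discs: I'll take a closer look with the wrist camera.

```bash
cat > disc.py <<'E'
from h import *
def bar(P):
    Q=P.reshape(-1,3); m=(Q[:,2]>.016)&(Q[:,2]<.024)&(Q[:,0]>.45)&(Q[:,0]<.65)&(Q[:,1]>.15)&(Q[:,1]<.5)
    Q=Q[m]; 
    for _ in range(3):
        c=Q[:,:2].mean(0); v=np.linalg.svd(Q[:,:2]-c,full_matrices=False)[2][0]; n=np.array([v[1],-v[0]]); n*=np.sign(n[0]); 
        e=(Q[:,:2]-c)@n; Q=Q[abs(e-np.median(e))<.012]
    e=(Q[:,:2]-c)@n; return c+n*(np.percentile(e,1)+np.percentile(e,99))/2, np.degrees(np.arctan2(n[1],n[0])), np.ptp(np.percentile(e,[1,99])), np.ptp((Q[:,:2]-c)@v)
def discs(f,P):
    hsv=cv2.cvtColor(f['image'],cv2.COLOR_RGB2HSV); z=P[...,2]
    m=((z>.005)&(z<.0145)&(P[...,0]>.36)&(P[...,0]<.62)&(P[...,1]>.12)&(P[...,1]<.48)&(hsv[...,1]<90)).astype(np.uint8)
    m=cv2.morphologyEx(m,cv2.MORPH_OPEN,np.ones((3,3),np.uint8)); n,l,s,_=cv2.connectedComponentsWithStats(m); out=[]
    for i in range(1,n):
        Q=P[l==i][:,:2]; (c,rad)=cv2.minEnclosingCircle(Q.astype(np.float32)*1000); c=np.array(c)/1000
        if not 40<rad<60: continue
        T=P[(z>.022)&(z<.034)&(np.hypot(P[...,0]-c[0],P[...,1]-c[1])<.036)][:,:2]
        out.append((c,rad,(T.min(0)+T.max(0))/2 if len(T) else None,len(T),len(Q),hsv[l==i].mean(0)))
    return out
E
python3 - <<'E'
from disc import *
r.movep([.5,.05,.42],rot([0,0,-1],[np.cos(np.radians(111.8)),np.sin(np.radians(111.8)),0]))
print(r.current_q())
f=r.grab_frame('top'); P=cloud(f); print('top bar',bar(P)); [print(d) for d in discs(f,P)]
M=R.from_rotvec(r.current_tool_rot()).as_matrix(); off=M@[-.0786,-.143,0]; print('cam off',off)
r.movep([.47-off[0],.29-off[1],.33],r.current_tool_rot())
f=r.grab_frame('wrist'); P=cloud(f); save(f,'w10'); print('wrist bar',bar(P)); [print(d) for d in discs(f,P)]
import pickle; pickle.dump(f,open('w10.pkl','wb'))
print(r.current_t(),r.current_ee_pos())
E
```

```text
[-1.04175152  0.1671161   0.99112686  1.69320583 -0.14085084  1.35970198
  1.92493713]
top bar (array([0.55147712, 0.31755295]), np.float64(23.521423796147786), np.float64(0.019178006768690366), np.float64(0.327875129910358))
(array([0.48349512, 0.23455043]), 46.176456451416016, array([0.48465354, 0.2541244 ]), 9, 159, array([ 31.35220126,   8.40251572, 104.49685535]))
cam off [-0.07272204 -0.02888449  0.14319271]
wrist bar (array([0.55191222, 0.31753084]), np.float64(22.664416909299383), np.float64(0.018246288108224318), np.float64(0.3322465356425272))
(array([0.48774579, 0.23244968]), 50.24774169921875, array([0.48545364, 0.25497643]), 89, 4098, array([53.0919961 , 12.43533431, 79.02830649]))
(array([0.44219125, 0.35481842]), 50.32453918457031, array([0.4385597 , 0.33285878]), 94, 4054, array([46.5648742 , 11.34114455, 89.45263937]))
50.4333 [0.54382457 0.31651432 0.33126358]
```

View pics/w10.png

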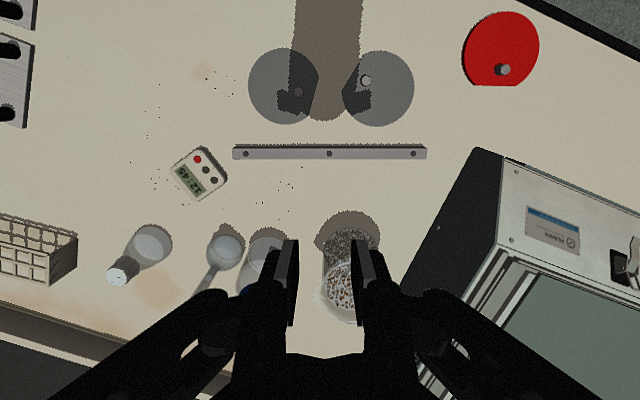

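The wrist view shows the bar at (330,153). Disc A is at (283,87) with its stud at (298,92), and disc B is at (378,88) with its stud at (366,80). Both studs measure about 22 mm from their disc centres, as specified. The red decoy at (500,48) I'll leave alone.

```bash
python3 - <<'E'
from disc import *
import pickle
f=pickle.load(open('w10.pkl','rb')); 
L=[q for q in rects(f,.014,.026,(.45,.65),(.17,.5),300)]; print(L)
b=max(L,key=lambda q:max(q[1])); P=cloud(f)
ang=b[2] if b[1][0]<b[1][1] else b[2]-90
print('bar yaw',ang)
for yaw in (112,186,6,-68,-9,171,292,232):
    t=np.radians(yaw); j=r.ik([.4855,.255,.06],rot([0,0,-1],[np.cos(t),np.sin(t),0])); k=r.ik([.49,.32,.012],rot([0,0,-1],[np.cos(t),np.sin(t),0]))
    print(yaw,None if j is None else np.round(j,2),None if k is None else np.round(k,2))
E
```

```text
[((547.5338134765625, 324.5916748046875), (15.434221267700195, 279.5177001953125), 21.818531036376953, np.float64(0.020675735181376245), np.int32(2153))]
bar yaw 21.818531036376953
112 [-1.    0.7   0.59  1.94 -0.6   0.68  1.92] [-1.04  0.82  0.53  1.85 -0.65  0.65  1.84]
186 [-0.42  0.62 -0.18  1.91  0.18  0.63  2.52] [-0.65  0.74 -0.    1.82  0.01  0.58  2.59]
6 [-1.24  0.88  0.96  1.95 -0.97  0.87  0.37] [-1.27  0.99  0.9   1.86 -1.04  0.86  0.29]
-68 [-1.34  1.06  1.19  1.96 -1.18  1.06 -0.77] [-1.38  1.16  1.13  1.87 -1.26  1.06 -0.87]
-9 [-1.26  0.91  1.01  1.96 -1.02  0.91  0.14] [-1.29  1.02  0.95  1.86 -1.1   0.9   0.06]
171 [-0.56  0.61 -0.    1.92  0.    0.61  2.42] [-0.92  0.78  0.37  1.84 -0.46  0.61  2.71]
292 [-1.34  1.06  1.19  1.96 -1.18  1.06 -0.77] [-1.38  1.16  1.13  1.87 -1.26  1.06 -0.87]
232 [ 0.19  0.93 -1.08  1.87  1.    1.    2.7 ] [-0.03  0.96 -0.91  1.79  0.97  0.91  2.66]
```

```bash
cat >> disc.py <<'E'
BC,BY=np.array([.5475,.3246]),21.8
n=uv(BY)[:2]; v=np.array([-n[1],n[0]])
down=lambda yaw: rot([0,0,-1],uv(yaw))
def turn(c,s,yaw0,yaw1,c_al=None):
    "grip the stud with jaws along yaw0, slide the disc turning to yaw1, up to the bar, then push it home from behind"
    al=(c-BC)@v if c_al is None else c_al
    t=lambda gap: BC+v*al-n*(.028+gap)
    r.movep([*s,.10],down(yaw0)); r.grip(.045)
    print('down',r.move_straight([*s,.0125],v=.1,contact_N=8)); r.grip(0.0); print('stud width',r.current_width())
    r.move_straight([*t(.012),.0125],down(yaw1),v=.035)
    print('bar',r.move_straight([*t(-.004),.0125],v=.02,contact_N=5),'gap',-(np.array(r.current_ee_pos())[:2]-BC)@n-.028,r.current_force())
    r.grip(.035); p=np.array(r.current_ee_pos()); r.move_straight(p+[0,0,.06],v=.15); r.grip(0.0)
    b=lambda g: [*(BC+v*al-n*(.008+.042+.050+g)),.008]   # tip centre g behind the rim
    q=b(.045); q[2]=.07; r.movep(q,down(yaw1)); q[2]=.008
    print('down',r.move_straight(q,v=.1,contact_N=8))
    print('push',r.move_straight(b(.0),v=.03,contact_N=7),'behind rim',-(np.array(r.current_ee_pos())[:2]-BC)@n-.1,np.round(r.current_force(),1))
    r.move_straight(b(.04),v=.1); q[2]=.2; r.move_straight(b(.04)[:2]+[.2],v=.25); print(r.current_t())
E
python3 - <<'E'
from disc import *
turn(np.array([.4877,.2324]),np.array([.4855,.2550]),6,-68.2)
E
```

```text
down False
stud width 0.011048971210389318
bar True gap -0.0012455837135531764 [-1.06177962 -0.06644911  4.75584198]
down False
push True behind rim 0.00932573995844839 [-1.7 -0.8  5.3]
60.8083
```

```bash
cat >> disc.py <<'E'
def survey(name):
    w=down(-68.2); M=R.from_rotvec(w).as_matrix(); off=M@[-.0786,-.143,0]
    r.movep([.47-off[0],.29-off[1],.33],w); f=r.grab_frame('wrist'); save(f,name); P=cloud(f)
    for q in discs(f,P):
        c,s=q[0],q[2]; e=s-c; print('c',c.round(4),'R',round(q[1],1),'stud',s.round(4),'d',round(np.hypot(*e),4),'flat yaw',round(np.degrees(np.arctan2(e[1],e[0])),1),'centre to face',round(-(c-BC)@n-.008,4),'stud to face',round(-(s-BC)@n-.008,4),'along',round((c-BC)@v,4))
    return f
E
python3 - <<'E'
from disc import *
f=survey('w11'); print(r.current_t())
E
```

```text
c [0.5258 0.2469] R 50.9 stud [0.5452 0.255 ] d 0.021 flat yaw 22.7 centre to face 0.041 stud to face 0.02 along -0.0641
c [0.4422 0.3548] R 50.3 stud [0.4382 0.3326] d 0.0225 flat yaw -100.2 centre to face 0.0786 stud to face 0.0905 along 0.0672
61.4917
```

View pics/w11.png

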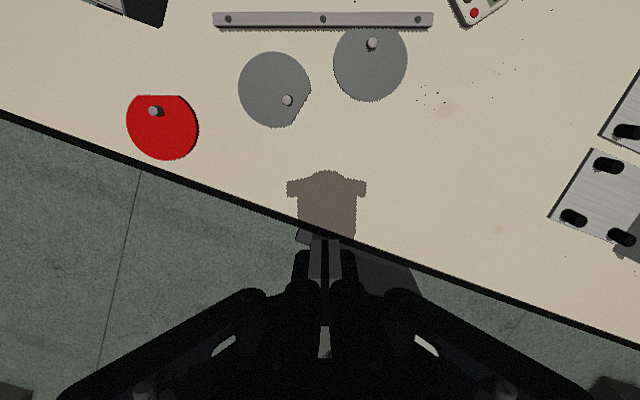

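Disc A is flush at (372,60): flat yaw 22.7° against the bar's 21.8°, and centre to face 41 mm, within calibration error. Now disc B.

```bash
python3 - <<'E'
from disc import *
turn(np.array([.4422,.3548]),np.array([.4384,.3328]),-10,111.8)
f=survey('w12'); print(r.current_t())
from pick import plates
r.movep([.40,.35,.45],r.current_tool_rot()); t=plates(); save(t,'t12')
a=f['image'][0:130,150:490]; b=t['image'][125:275,185:445]
cv2.imwrite('pics/fin.png',np.vstack([cv2.resize(a,(680,260)),cv2.resize(b,(680,330))])[:,:,::-1])
E
```

```text
down False
stud width 0.011379105755018774
bar True gap 0.011792690002386873 [-1.58169826 -0.03092415  4.83898446]
down False
push True behind rim 0.009583087538234475 [-1.1 -0.7  4.5]
72.1083
c [0.477  0.3689] R 51.0 stud [0.497  0.3765] d 0.0214 flat yaw 20.6 centre to face 0.041 stud to face 0.0196 along 0.0673
c [0.5259 0.2469] R 51.0 stud [0.5455 0.2553] d 0.0214 flat yaw 23.2 centre to face 0.0409 stud to face 0.0196 along -0.0641
74.5167
slab low [ 621. -167.] [128. 137.] 1.8 0.0085 711 gap to fence foot 0.0728
slab low [ 482. -169.] [137. 133.] 88.0 0.0082 719 gap to fence foot 0.0723
```

View pics/fin.png

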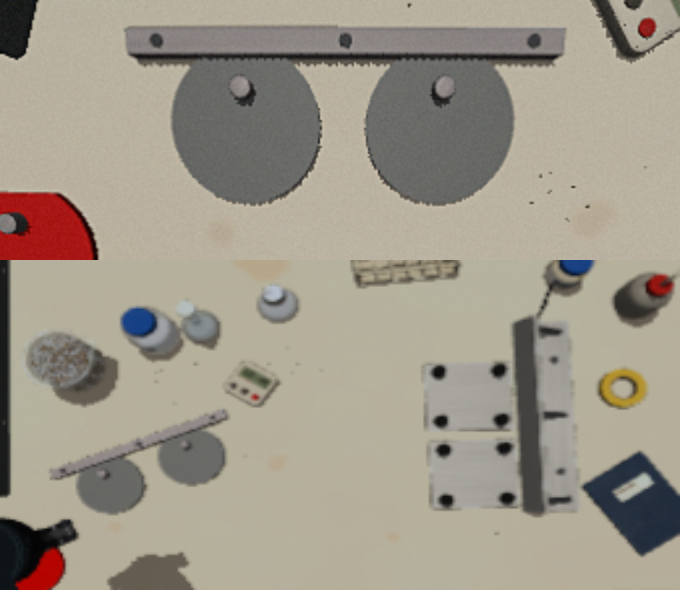

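Both discs look flush in the image. The push force was mostly vertical, though, because the tip rode on the rim's edge. I'll give each disc one firmer push lower down and then check.

```bash
python3 - <<'E'
from disc import *
for al,yaw in ((.0673,111.8),(-.0641,111.8)):
    b=lambda g,z: [*(BC+v*al-n*(.1+g)),z]
    r.movep(b(.04,.09),down(yaw)); r.grip(0.0); print('down',r.move_straight(b(.04,.0045),v=.1,contact_N=8))
    r.move_straight(b(.016,.0045),v=.05); r.dwell(.2)
    print('push',r.move_straight(b(.002,.0045),v=.02,contact_N=10),round(-(np.array(r.current_ee_pos())[:2]-BC)@n-.1,4),np.round(r.current_force(),1))
    r.move_straight(b(.04,.0045),v=.1); r.move_straight(b(.04,.12),v=.2)
f=survey('w13'); print(r.current_t())
cv2.imwrite('pics/fin2.png',cv2.resize(f['image'][0:130,190:450,::-1],(780,390),interpolation=cv2.INTER_CUBIC))
E
```

```text
down False
push True 0.0104 [0.5 0.1 0.4]
down False
push True 0.0104 [ 0.1  0.2 -0.6]
c [0.4767 0.3688] R 50.6 stud [0.4969 0.3766] d 0.0217 flat yaw 21.0 centre to face 0.0413 stud to face 0.0196 along 0.0673
c [0.5258 0.2466] R 51.0 stud [0.5455 0.2551] d 0.0215 flat yaw 23.3 centre to face 0.0411 stud to face 0.0196 along -0.0643
88.675
```

```bash
python3 - <<'E'
from disc import *
from pick import plates
r.movep([.40,.35,.45],r.current_tool_rot()); f=plates(); P=cloud(f)
for d in discs(f,P): print(d[0].round(3),round(d[1],1))
r.sign_off(); print(r.current_t())
E
```

```text
slab low [ 622. -168.] [133. 130.] 88.4 0.0081 696 gap to fence foot 0.0721
slab low [ 480. -170.] [131. 138.] 3.2 0.0082 689 gap to fence foot 0.0717
[0.53  0.254] 48.2
the job is handed in; nothing more can be done
the job is handed in; nothing more can be done
```

I've handed the job in: both plates are turned over in front of the fence, and both grey discs have their flats against the alignment bar. It took about 90 s of the 210 s allowed.

**Plates:** I tilted each one up from the edge away from the fence, gripped the slab edge, turned it over in the air and lowered it. The first plate took three tries: the finger slipped off once, and once the gripper touched the table lightly and I stopped. In the last top view both lie flat, slab top about 8 mm up, with their near edges roughly 6 mm from the fence foot. The farther plate ended about 55 mm along the fence from where it started, to keep clear of the flasks.

**Discs:** I turned each by its stud and pushed it against the bar. The first pushes were weak, so I repeated them. Both discs then stopped at the same distance, within 0.1 mm, with the centres 41 mm and the studs 19.6 mm from the face (nominal 42 and 20).

**Checks that disagreed or fell short:**
- **Disc angle:** the stud-based readings were 21.0° and 23.3°, against 21.8° for the bar. I put the difference down to measuring a small stud, since the two pushes stopped at the same distance.
- **Slab outlines:** these read up to 138 mm because nearby feet and fence points were included.
- **Last look:** the final top view picked up only one of the two discs. The other was last confirmed by the wrist camera a moment earlier, at 88.7 s.
- **Other objects:** I saw nothing else disturbed and left the red disc alone.

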